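# Index the insert carousel and lock it

### The job

Push the wheel of the insert carousel round the shorter way until the widest of the three brass inserts stands in line with the locking bolt on the bedplate. Then push the bolt fully home into the rim slot so that the wheel is locked there. Leave the inserts in their cups and the things around the carousel where they are.

Things in the scene. Friction and masses are not known exactly. Their poses are not given: they have to be found in the camera images.
- bedplate: grey fixed base of the carousel: a disc 236 mm across and 10 mm thick with an arm that carries the dark bolt housing (42 x 42 mm, top at z = 48 mm, 129 to 171 mm from the axis). Origin on the wheel's vertical axis, at the worktop; the bolt points from the bedplate's -y side towards the axis, sliding along the bedplate's +y.
- station (a point): point 55 mm from the wheel's axis on the bolt's line (on the bedplate's -y side), z = 41 mm, at the height of the cups' floors: an insert in line with the bolt stands here. Does not move with the wheel.
- wheel (a joint): angle of the carousel wheel in rad, 0 at the start of every run, positive anticlockwise seen from above; it turns endlessly, with even friction (about 0.12 N m) that stops it where it is left. Aluminium wheel, 232 mm across, its deck at z = 38 mm; five cups (40 mm across, rims at z = 60 mm) at 55 mm from the axis, 72 degrees apart; the rim has one 13 mm wide slot straight outward of each cup. The shorter turn to the goal is between 75 and 140 degrees, either way.
- post0 (a point): centre of the top end of one of five plain steel posts on the wheel, 12 mm across, standing from the deck (z = 38 mm) up to z = 100 mm at 92 mm from the axis, each midway between two cups (36 degrees from either). Turns with the wheel.
- post1 (a point): centre of the top end of one of five plain steel posts on the wheel, 12 mm across, standing from the deck (z = 38 mm) up to z = 100 mm at 92 mm from the axis, each midway between two cups (36 degrees from either). Turns with the wheel.
- post2 (a point): centre of the top end of one of five plain steel posts on the wheel, 12 mm across, standing from the deck (z = 38 mm) up to z = 100 mm at 92 mm from the axis, each midway between two cups (36 degrees from either). Turns with the wheel.
- post3 (a point): centre of the top end of one of five plain steel posts on the wheel, 12 mm across, standing from the deck (z = 38 mm) up to z = 100 mm at 92 mm from the axis, each midway between two cups (36 degrees from either). Turns with the wheel.
- post4 (a point): centre of the top end of one of five plain steel posts on the wheel, 12 mm across, standing from the deck (z = 38 mm) up to z = 100 mm at 92 mm from the axis, each midway between two cups (36 degrees from either). Turns with the wheel.
- insert_wide: the widest brass insert, a plain upright cylinder 30 mm across and 45 mm tall, loose in one cup (1 mm play all round), its lower 19 mm in the cup. Origin at the centre of its underside, z = 41 mm.
- insert_mid: brass insert 26 mm across, 45 mm tall, loose in another cup. Origin at the centre of its underside.
- insert_narrow: brass insert 22 mm across, 45 mm tall, loose in another cup. Origin at the centre of its underside.
- bolt (a joint): travel of the locking bolt in m: 0 = fully drawn back, 0.020 = fully home against its stop, nose 15 mm deep in a rim slot. It slides towards the wheel's axis with about 2 N of friction and stays where it is left. The nose is round, 11 mm across, and draws in a slot that is up to about 3 mm off; otherwise it stops against the rim.
- bolt_knob (a point): centre of the top of the bolt's upright handle, 14 mm across with an 18 mm knob from z = 70 to 86 mm, behind (outward of) the housing; 198 mm from the wheel's axis when drawn back, 178 mm when home. Moves with the bolt.
- solder_spool: bystander: spool 58 mm across, 36 mm tall. Origin at the centre of its underside.
- aperture_ring: bystander: flat aluminium ring 75 mm across, 12 mm thick. Origin at the centre of its underside.
- tape_roll: bystander: roll of tape 94 mm across, 25 mm tall. Origin at the centre of its underside.
- bottle: bystander: bottle 47 mm across, 134 mm tall. Origin at the centre of its underside.

How it is judged:
By the outcome, as a careful person would: the job done as asked, in the order asked, and still so for the second after the job is handed in, with the robot touching nothing.
It also fails if it takes over 51 s, if anything falls off the work surface, if the arm or the gripper's body presses on something with over 40 N, if the wrist force passes 120 N, or if a joint passes its speed limit or range.

### The arm

A 6-joint arm with a two-finger parallel gripper is mounted at the origin on a cart in front of the work surface, level with it; the furniture and walls round the work are solid. World frame = base frame: x ahead of the robot, y to its left, z up, the work surface at z = 0. Lengths are in m, angles in degrees, forces in N, time in s.
With the tool pointing down it reaches from about 0.225 to 0.725 m from the base axis. Payload 3.1 kg.
Tool frame: the origin (TCP) lies midway between the tips of the shut fingers; the grasp point (between the pads) lies 19 mm behind it; z points along the fingers, y is the line along which they close (so a half turn about z gives the same grasp; the last joint's range is limited). The gripper opens to 85 mm and grips with 20 to 120 N. Pads are 22 mm wide; open, the fingers measure 114 mm over their backs; the gripper's body (76 mm by 85 mm) begins 54 mm behind the grasp point. The pads swing forward as they close: fully open they stand 13 mm farther back than shut.
Start: joints at [59.141, 2.75, 5.684, 92.934, 0, 82.678], TCP at [0.21, 0.481, 0.203] pointing down, gripper open.
Joint ranges: [-166.93, 166.93], [-56.73, 111.36], [-69.38, 81.34], [-121.58, 131.49], [-85.45, 84.26], [-180, 180]. Speed limits (degrees/s): [159.86, 159.86, 180, 180, 180, 180].

### API

Orientations are given as [roll, pitch, yaw] about the fixed x, y, z axes, in that order (R = Rz(yaw) Ry(pitch) Rx(roll)).
In Python, from station import ctrl gives the robot as it stands. The module is installed in compiled form; this text tells all that it offers.
- The arm moves only by the tool send_rows, never from a script. Its argument "series" is a list that holds one entry, the list of rows, each a list of 4 numbers: the shift along the tool's x, y, z in m, then the turn about the tool's z in degrees. A call has 1 to 20 rows; each row shifts and turns the commanded pose from where the row before left it, along the tool's axes as they then stand; what a row does not reach is not made up. A row lasts 1/12 s, in which the tool goes at most 41.7 mm and 7.16 degrees, less where a joint would pass 70% of its speed; a pose out of reach is approached as far as the arm can. A call is refused whole if a number of a shift passes 0.0417 or a number of a turn 7.16, either way. A call with a gripper value outside its range is refused whole. "fingers" is the closure, from -1 (fully open) to 1 (shut), set as the call begins (left out, the last holds). The fingers move at their own pace and stop on an object; "force" is the grip in N (left out, the last holds). Time passes only in rows, so rows that do not move let the fingers close. It gives the time, the measured TCP pose, the force and the opening at its end, in the units of the state.
- ctrl.get_state(): the state, without advancing time (a new reading comes with each control period).
- ctrl.grab_frame(name): name is "side" or "top"; returns the picture (400x640x3 uint8, blue, green, red); there is no depth.
- ctrl.calibration(name): a dict with "K" (3x3 intrinsics, pixels), "D" ([k1, k2, p1, p2, k3] as OpenCV has them; the pictures are not rectified), "R" (3x3) and "t" (3): a world point X has camera coordinates R X + t. Camera axes: x right, y down, z forward; pixel columns grow to the right and rows downward; lengths in m; the calibration is good to about 2 mm. A picture is of the moment at which its call begins. calibration takes no time and is no camera call.
- ctrl.job_done(): hands the job in, once; it reports no verdict.
The state is a dict: "time_s": time; "joint_pos": joint angles; "qvel": joint speeds; "tau": joint torques, N m; "ee_pos": TCP position; "orientation": TCP orientation; "force": force on the tool from outside, world axes, zero at the start; "wrist_torque": the same for the moment, N m; "grip_width": opening from 0.0 (shut) to 1.0 (fully open).
Only numpy, scipy, OpenCV 4.12 (cv2) and the standard library are available. Lean on these libraries where they do the work, as an engineer would, in place of code of your own. Each camera call takes 0.05 s, during which the arm holds its last target. There are 200 camera calls.

## Working session

There is one attempt and no reset: what is moved stays moved. The work goes in short steps, Python scripts to look and compute and a tool call to move; the robot and the scene stay as the last step left them, time stands still between calls to the robot, and variables do not carry over. Pictures are saved under pics/ and viewed, on a budget of 10 in all, crops included, one or two more only if the job needs it, and the job is handed in when it is done.

Besides the shell and the picture viewer there is one more tool, called after "Request:" by a JSON object that holds its "name" and its "arguments". send_rows: Moves the arm, as the interface text tells. Its arguments: {"type":"object","properties":{"series":{"type":"array"},"fingers":{"type":"number"},"force":{"type":"number"}},"required":["series"]}

```bash
mkdir -p pics; python3 - <<'E'
from station import ctrl
import cv2,numpy as np
np.set_printoptions(precision=4,suppress=True)
for n in("top","side"):
    cv2.imwrite(f"pics/{n}0.png",ctrl.grab_frame(n)); c=ctrl.calibration(n)
    print(n,np.array(c["K"]),c["D"],np.array(c["R"]),c["t"], -np.array(c["R"]).T@np.array(c["t"]))
print(ctrl.get_state())
E
```

```text
top [[519.8853   0.     315.2177]
 [  0.     519.8853 194.4897]
 [  0.       0.       1.    ]] [0.0328 0.     0.     0.     0.    ] [[ 0.0097 -0.9998  0.0161]
 [-0.995  -0.0112 -0.0995]
 [ 0.0996 -0.015  -0.9949]] [-0.0935  0.5579  1.4713] [ 0.4094 -0.0651  1.5208]
side [[500.4743   0.     308.6843]
 [  0.     500.4743 195.9742]
 [  0.       0.       1.    ]] [-0.0676  0.      0.      0.      0.    ] [[ 0.9996 -0.0135 -0.0246]
 [-0.028  -0.453  -0.8911]
 [ 0.0009  0.8914 -0.4532]] [-0.532   0.0581  1.4132] [ 0.5322 -1.2406  0.6791]
{'time_s': 0.1, 'joint_pos': array([59.1408,  2.7874,  5.6016, 92.9344, -0.0014, 82.6767]), 'qvel': array([ 0.0171, -0.1823,  0.2453,  0.0199, -0.0164,  0.0302]), 'tau': array([  0.0022, -33.9852,  32.0935,   0.0159,  -0.0002,  -0.    ]), 'ee_pos': array([0.2094, 0.4808, 0.2016]), 'orientation': array([-179.8806,   -0.014 ,  156.4641]), 'force': array([-0.1371,  0.2587, -0.4412]), 'wrist_torque': array([-0.0223,  0.0206, -0.0505]), 'grip_width': 1.0030610307708856}
```

View pics/top0.png

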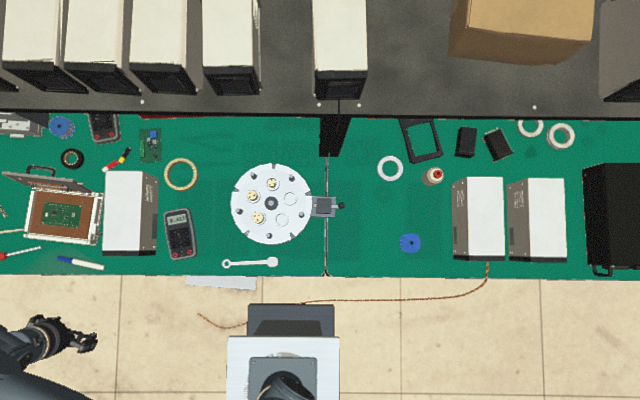

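View pics/side0.png

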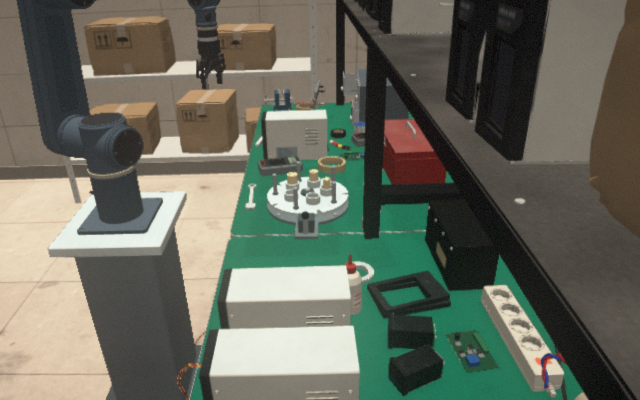

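The top view shows the wheel at about (271,204), the bolt housing at (323,206) and the knob at (341,206). The inserts are at about (272,183), (253,195) and (258,217). The side view shows a shelf upright near the wheel. Next I'll zoom in and measure.

```bash
cat > h.py <<'E'
import cv2,numpy as np
from station import ctrl
np.set_printoptions(precision=4,suppress=True)
def cal(n): 
    c=ctrl.calibration(n); return [np.array(c[k],float) for k in("K","D","R","t")]
def ray(n,px,z):
    K,D,R,t=cal(n); p=cv2.undistortPoints(np.array(px,float).reshape(-1,1,2),K,D).reshape(-1,2)
    d=np.c_[p,np.ones(len(p))]@R; C=-R.T@t; return C+d*((z-C[2])/d[:,2])[:,None]
def proj(n,X):
    K,D,R,t=cal(n); return cv2.projectPoints(np.array(X,float).reshape(-1,1,3),cv2.Rodrigues(R)[0],t,K,D)[0].reshape(-1,2)
E
python3 - <<'E'
from h import *
im=cv2.imread("pics/top0.png"); s=cv2.imread("pics/side0.png")
a=cv2.resize(im[155:252,220:352],None,fx=6,fy=6,interpolation=cv2.INTER_CUBIC)[:580]
cv2.imwrite("pics/tz.png",a)
b=cv2.resize(s[160:245,250:365],None,fx=6.8,fy=6.8,interpolation=cv2.INTER_CUBIC)
cv2.imwrite("pics/sz.png",b); print(a.shape,b.shape)
g=im[155:252,220:352].astype(int); hsv=cv2.cvtColor(im,cv2.COLOR_BGR2HSV)
# wheel: bright low-sat region
m=((hsv[...,1]<60)&(hsv[...,2]>130)).astype(np.uint8); m[:155]=0;m[250:]=0;m[:,:222]=0;m[:,352:]=0
cs=max(cv2.findContours(m,0,1)[0],key=cv2.contourArea); print(cv2.contourArea(cs))
h=cv2.convexHull(cs); e=cv2.fitEllipse(h); print(e, ray("top",[e[0]],.038))
br=((hsv[...,0]>12)&(hsv[...,0]<32)&(hsv[...,1]>60)&(hsv[...,2]>120)).astype(np.uint8); br[:155]=0;br[250:]=0;br[:,:222]=0;br[:,352:]=0
n,l,st,ce=cv2.connectedComponentsWithStats(br)
for i in range(1,n):
    if st[i,4]>10: print("brass",ce[i],st[i],ray("top",[ce[i]],.086)[0])
print("knob",ray("top",[[341,206]],.086),"housing",ray("top",[[323,206]],.048))
E
```

```text
(580, 792, 3) (578, 782, 3)
5252.5
((281.69091796875, 205.0423126220703), (82.13550567626953, 108.54306030273438), 96.5545883178711) [[0.5265 0.008  0.038 ]]
brass [252.5217 196.3913] [248 193   9   8  23] [0.5458 0.0866 0.086 ]
knob [[ 0.5219 -0.1585  0.086 ]] housing [[ 0.5243 -0.1098  0.048 ]]
```

View pics/tz.png

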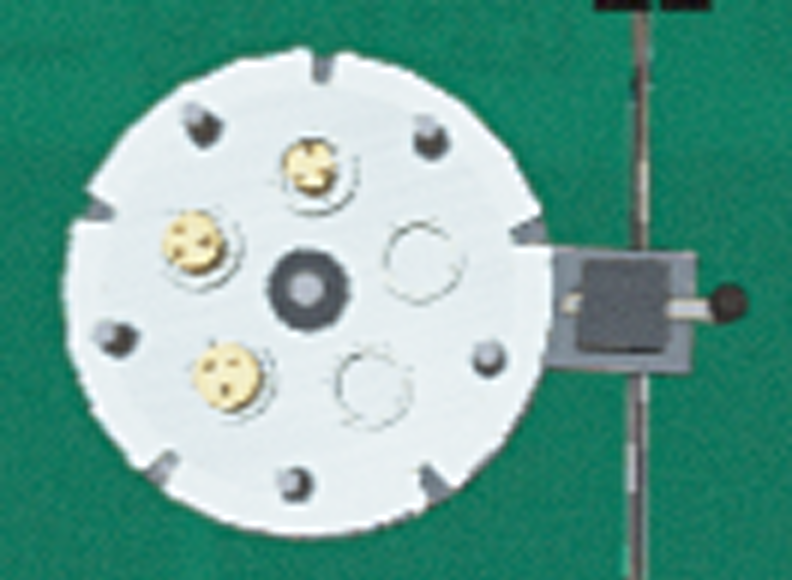

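View pics/sz.png

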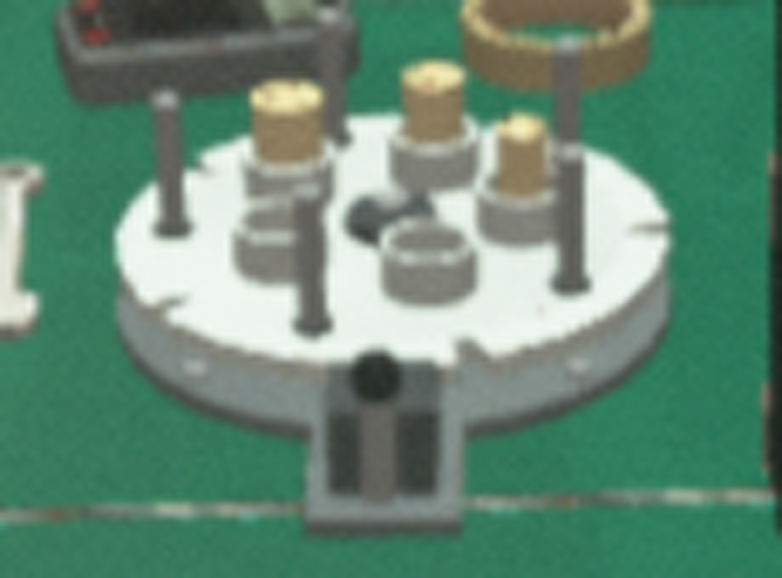

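The widest insert is the near-left one: crop (228,378), which is px (258,218). It appears 75 px wide in the side crop, against 64 and 47 for the others. The upright's foot is at the top edge, around px (330,157). Next I'll fit the geometry from the slots, post tops and insert tops.

```bash
python3 - <<'E'
from h import *
f=lambda P:(np.array(P,float)+.5)/6-.5+[220,155]
sl=ray("top",f([(321,66),(98,208),(163,467),(435,483),(527,232)]),.038)[:,:2]
po=ray("top",f([(197,117),(108,332),(291,478),(486,352),(428,128)]),.100)[:,:2]
ins=ray("top",f([(310,166),(193,242),(228,377)]),.086)[:,:2]
c=sl.mean(0); cp=po.mean(0); print("slot c",c,"post c",cp)
for n,P,cc in(("sl",sl,c),("po",po,cp),("ins",ins,cp)):
    d=P-cc; print(n,np.hypot(*d.T)*1000,np.degrees(np.arctan2(d[:,1],d[:,0])),P.tolist())
k=ray("top",f([(730,303)]),.086)[0,:2]; h=ray("top",f([(624,300)]),.048)[0,:2]; hub=ray("top",f([(308,290)]),.05)[0,:2]
print("knob",k,"house",h,"hub",hub)
# deck edge
hull=f([(65,290),(120,150),(240,60),(400,63),(500,160),(553,300),(540,370),(490,455),(310,538),(200,512),(100,420)])
E2=ray("top",hull,.038)[:,:2]; A=np.c_[2*E2,np.ones(len(E2))]; s=np.linalg.lstsq(A,(E2**2).sum(1),rcond=None)[0]; print("circ",s[:2],np.sqrt(s[2]+s[0]**2+s[1]**2))
for cc in(c,cp,s[:2]):
    for P in(k,h): d=P-cc; print(np.hypot(*d)*1000,np.degrees(np.arctan2(d[1],d[0])))
ks=ray("side",(np.array([[376,372]])+.5)/6.8-.5+[250,160],.08); print("knob side at z.08",ks)
print("upright foot top",ray("top",[[320,156],[335,156],[330,156]],0.0),"side",ray("side",[[366,238],[379,238]],0))
print("meter",ray("top",[[180,233]],.03),"shelf edge at z?",ray("side",[[400,190]],.2))
E
```

```text
slot c [0.5321 0.0384] post c [0.5313 0.0373]
sl [108.0956 108.126  108.1344 109.5878 107.491 ] [  -2.0095   69.258   141.4459 -146.0198  -74.2853] [[0.6401227338209565, 0.034599261186970945], [0.5703875268394254, 0.1395073842134973], [0.44753040906177843, 0.10578479559015021], [0.4412200339984348, -0.022859757316699716], [0.5612073557639585, -0.06508360532050642]]
po [89.7142 91.0645 89.8677 90.024  90.6664] [  33.4914  105.5158  177.837  -110.5945  -38.4443] [[0.6061406024639986, 0.08676630030744469], [0.5069617033673852, 0.12500683622732817], [0.44151811971072585, 0.0406528686100779], [0.49965567793619936, -0.04700984607930424], [0.6023328576298965, -0.019111208538806837]]
ins [54.5509 54.8363 55.3457] [ -1.7094  70.1836 141.8462] [[0.5858483944081573, 0.03563374213436665], [0.5499116591884291, 0.08885007621169978], [0.4878004366200015, 0.07145211571759229]]
knob [ 0.5244 -0.1592] house [ 0.5283 -0.1114] hub [0.5313 0.038 ]
circ [0.5309 0.0384] 0.11557167774456001
197.70303112535694 -92.2286264847433
149.82935471062518 -91.44213853319954
196.5465912657588 -92.01659530587867
148.6835192569275 -91.15575361578047
197.65615066153816 -91.88598134810086
149.79983778746097 -90.98980501322967
knob side at z.08 [[ 0.5226 -0.161   0.08  ]]
upright foot top [[ 0.6764 -0.1011  0.    ]
 [ 0.677  -0.1456  0.    ]
 [ 0.6768 -0.1307  0.    ]] side [[ 0.677  -0.151   0.    ]
 [ 0.7101 -0.1529  0.    ]]
meter [[0.4443 0.2957 0.03  ]] shelf edge at z? [[ 0.7295 -0.282   0.2   ]]
```

Request:
{"name": "send_rows", "arguments": {"series": [[[-0.0207, -0.0103, 0, 0], [-0.0207, -0.0103, 0, 0], [-0.0207, -0.0103, 0, 0], [-0.0207, -0.0103, 0, 0], [-0.0207, -0.0103, 0, 0], [-0.0207, -0.0103, 0, 0], [-0.0207, -0.0103, 0, 0], [-0.0207, -0.0103, 0, 0], [-0.0207, -0.0103, 0, 0], [-0.0207, -0.0103, 0, 0], [-0.0207, -0.0103, 0, 0], [-0.0207, -0.0103, 0, 0], [-0.0207, -0.0103, 0, 0], [-0.0207, -0.0103, 0, 0], [-0.0207, -0.0103, 0, 0], [-0.0207, -0.0103, 0, 0], [-0.0207, -0.0103, 0, 0], [-0.0207, -0.0103, 0, 0], [-0.0207, -0.0103, 0, 0], [-0.0207, -0.0103, 0, 0]]], "fingers": 0.41}}

```text
time_s: 1.77
ee_pos: [0.5072, 0.1261, 0.2019]
orientation: [-180.0, -0.1, 156.5]
force: [-0.0, -0.0, 0.3]
grip_width: 0.299
```

Request:
{"name": "send_rows", "arguments": {"series": [[[0, 0, 0, 6.4], [0, 0, 0, 6.4], [0, 0, 0, 6.4], [0, 0, 0, 6.4], [0, 0, 0, 6.4], [0, 0, 0, 6.4], [0, 0, 0, 6.4], [0, 0, 0, 6.1], [0, 0, 0, 0], [0, 0, 0, 0]]]}}

```text
time_s: 2.6
ee_pos: [0.5067, 0.1271, 0.2021]
orientation: [-179.9, -0.0, 105.7]
force: [-0.2, 0.6, -0.6]
grip_width: 0.295
```

Request:
{"name": "send_rows", "arguments": {"series": [[[0, 0, 0.02, 0], [0, 0, 0.02, 0], [0, 0, 0.02, 0], [0, 0, 0.02, 0], [0, 0, 0.014, 0], [0, 0, 0.004, 0], [0, 0, 0.004, 0], [0, 0, 0.004, 0], [0, 0, 0, 0]]]}}

```text
time_s: 3.35
ee_pos: [0.5072, 0.1272, 0.0968]
orientation: [180.0, 0.0, 105.6]
force: [0.4, 0.0, 0.2]
grip_width: 0.297
```

Request:
{"name": "send_rows", "arguments": {"series": [[[0, 0, 0.004, 0], [0, 0, 0.004, 0], [0, 0, 0.004, 0], [0, 0, 0.004, 0], [0, 0, 0.004, 0], [0, 0, 0.006, 0], [0, 0, 0, 0]]]}}

```text
time_s: 3.93
ee_pos: [0.5058, 0.127, 0.0689]
orientation: [-179.8, -0.0, 105.6]
force: [-0.7, -1.3, -0.1]
grip_width: 0.297
```

```bash
python3 - <<'E'
from h import *
import cv2
s=ctrl.grab_frame("side");t=ctrl.grab_frame("top")
a=cv2.resize(s[140:245,235:365],(520,420),interpolation=cv2.INTER_CUBIC);cv2.imwrite("pics/s1.png",a)
E
```

```text
(no output)
```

View pics/s1.png

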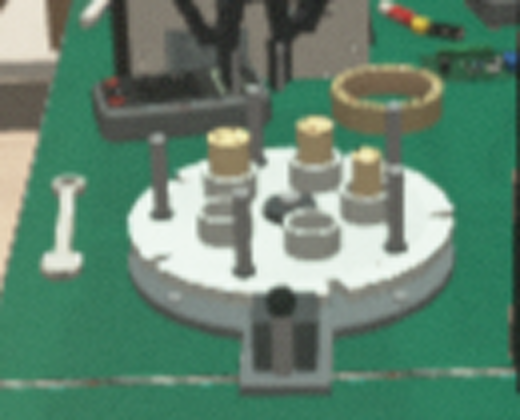

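The crop shows fingers at about px (295–315,155), well behind the post, with nothing at the expected spot. I'll compare that with the projected TCP.

```bash
python3 - <<'E'
from h import *
print("TCP0",proj("side",[.2094,.4808,.2016]),"now",proj("side",ctrl.get_state()["ee_pos"]),"post1 top",proj("side",[.5066,.1266,.1]))
s=ctrl.grab_frame("side");t=ctrl.grab_frame("top")
cv2.imwrite("pics/2.png",np.vstack([cv2.resize(s[:250,100:420],(640,500))[:300],cv2.resize(t[100:400,100:420],(640,600))[:300]]))
E
```

```text
TCP0 [[213.6383  97.7949]] now [[298.9034 170.5346]] post1 top [[298.6149 161.3416]]
```

View pics/2.png

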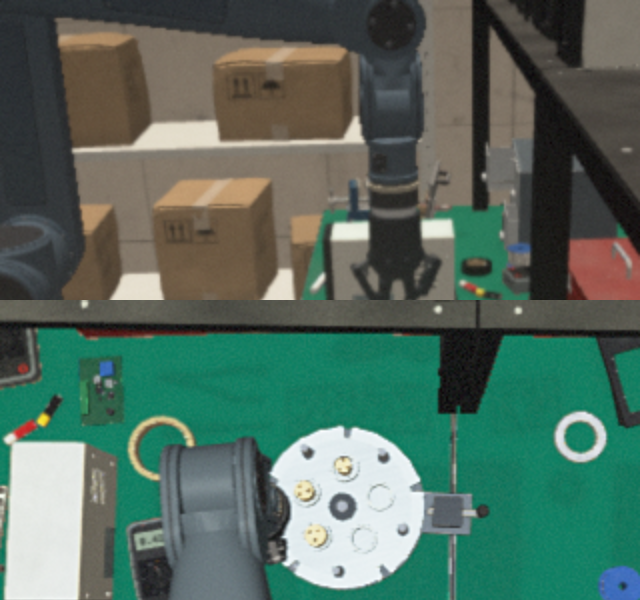

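The TCP projects to (299,170) and the post top to (299,161). The fingers sit on either side of it, so they straddle the post. Now I'll turn anticlockwise along the arc.

Request:
{"name": "send_rows", "arguments": {"series": [[[-0.0001, -0.0032, 0, -2], [-0.0001, -0.0032, 0, -2], [-0.0001, -0.0032, 0, -2], [-0.0001, -0.0032, 0, -2], [-0.0002, -0.0064, 0, -4], [-0.0002, -0.0064, 0, -4], [-0.0002, -0.0064, 0, -4], [0, 0, 0, 0]]]}}

```text
time_s: 4.8
ee_pos: [0.4777, 0.1129, 0.071]
orientation: [-180.0, 0.0, 125.6]
force: [-0.3, -0.4, -0.8]
grip_width: 0.298
```

```bash
python3 - <<'E'
from h import *
s=ctrl.get_state(); d=s["ee_pos"][:2]-[.5313,.038]; print(np.hypot(*d),np.degrees(np.arctan2(d[1],d[0])),s["orientation"],s["force"],s["time_s"])
E
```

```text
0.09211366955520658 125.55564028143918 [-179.9958    0.0114  125.6101] [-0.2653 -0.4287 -0.8069] 4.8
```

Request:
{"name": "send_rows", "arguments": {"series": [[[-0.0002, -0.0064, 0, -4], [-0.0003, -0.0072, 0, -4.5], [-0.0003, -0.0072, 0, -4.5], [-0.0003, -0.0072, 0, -4.5], [-0.0003, -0.0072, 0, -4.5], [-0.0003, -0.0072, 0, -4.5], [-0.0003, -0.0072, 0, -4.5], [-0.0003, -0.0072, 0, -4.5], [-0.0003, -0.0072, 0, -4.5], [-0.0003, -0.0072, 0, -4.5], [-0.0003, -0.0072, 0, -4.5], [-0.0003, -0.0072, 0, -4.5], [-0.0003, -0.0072, 0, -4.5], [-0.0003, -0.0072, 0, -4.5], [-0.0003, -0.0072, 0, -4.5], [-0.0003, -0.0072, 0, -4.5], [-0.0003, -0.0072, 0, -4.5], [-0.0003, -0.0072, 0, -4.5], [-0.0003, -0.0072, 0, -4.5], [-0.0002, -0.0064, 0, -4]]]}}

```text
time_s: 6.47
ee_pos: [0.4571, -0.0139, 0.071]
orientation: [-180.0, 0.0, -145.4]
force: [0.9, 0.9, -0.1]
grip_width: 0.296
```

```bash
python3 - <<'E'
from h import *
s=ctrl.get_state(); d=s["ee_pos"][:2]-[.5313,.038]; print(np.hypot(*d),np.degrees(np.arctan2(d[1],d[0])),s["orientation"],s["force"],s["time_s"])
E
```

```text
0.09058037949257398 -145.0275971068164 [-179.9541    0.0489 -145.3525] [ 0.8841  0.9454 -0.08  ] 6.4667
```

Request:
{"name": "send_rows", "arguments": {"series": [[[0, -0.0048, 0, -3], [0, -0.0048, 0, -3], [0, -0.0048, 0, -3], [0, -0.0048, 0, -3], [0, -0.0032, 0, -2], [0, -0.0032, 0, -2], [0, -0.0024, 0, -1.5], [0, -0.0016, 0, -1], [0, 0, 0, 0], [0, 0, 0, 0]]]}}

```text
time_s: 7.3
ee_pos: [0.4768, -0.0353, 0.0711]
orientation: [-179.9, 0.0, -127.0]
force: [0.2, -0.4, 1.2]
grip_width: 0.295
```

```bash
python3 - <<'E'
from h import *
s=ctrl.get_state(); d=s["ee_pos"][:2]-[.5313,.038]; print(np.hypot(*d),np.degrees(np.arctan2(d[1],d[0])),s["orientation"],s["force"],s["time_s"])
t=ctrl.grab_frame("top"); cv2.imwrite("pics/top3.png",t)
cv2.imwrite("pics/tz3.png",cv2.resize(t[155:252,220:352],None,fx=6,fy=6,interpolation=cv2.INTER_CUBIC))
E
```

```text
0.09132292149626553 -126.6299336780632 [-179.9364    0.0281 -127.0066] [ 0.2157 -0.3906  1.1843] 7.3
```

View pics/tz3.png

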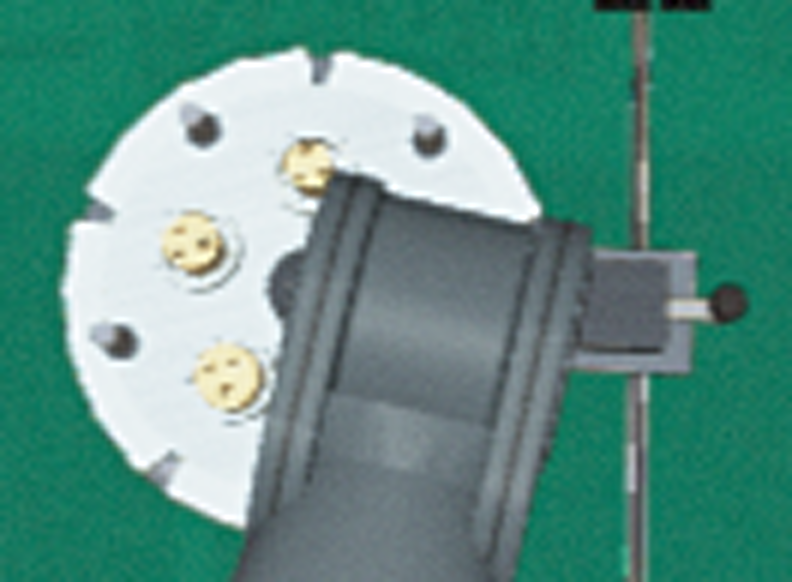

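The wheel has not moved. The wide insert is still at crop (228,378), so the fingers must have passed over the posts. I'll check the tip height in the side view.

```bash
python3 - <<'E'
from h import *
e=ctrl.get_state()["ee_pos"]; p=proj("side",[e,e+[0,0,.03]]); print(p, ctrl.get_state()["joint_pos"])
s=ctrl.grab_frame("side"); a=cv2.resize(s[120:240,240:360],(720,720),interpolation=cv2.INTER_CUBIC)[:600]
for q in p: cv2.circle(a,tuple(int(v) for v in ((q-[240,120])*6)),4,(0,0,255),1)
cv2.imwrite("pics/s4.png",a)
E
```

```text
[[287.6621 195.0094]
 [287.1728 184.9899]] [-12.2729  -3.6555 -15.6749  77.9062  -0.0031 -65.2824]
```

View pics/s4.png

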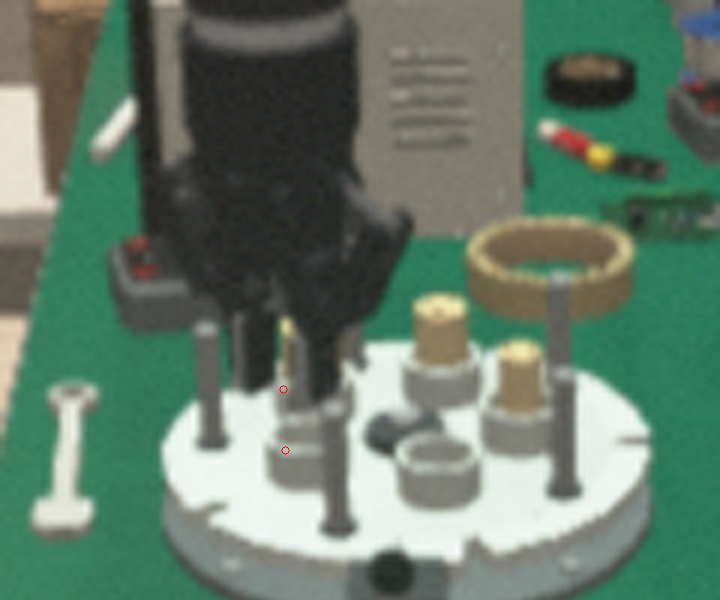

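The fingertips sit about 28 mm above the reported TCP: the tip midpoint at crop (285,395) matches TCP + 30 mm. That explains how they cleared the 100 mm posts. I'll lift, go back to the first post and repeat the move lower.

Request:
{"name": "send_rows", "arguments": {"series": [[[0, 0, -0.015, 0], [0, 0, -0.015, 0], [-0.0184, 0.0092, 0, 0], [-0.0184, 0.0092, 0, 0], [-0.0184, 0.0092, 0, 0], [-0.0184, 0.0092, 0, 0], [-0.0184, 0.0092, 0, 0], [-0.0184, 0.0092, 0, 0], [-0.0184, 0.0092, 0, 0], [-0.0185, 0.0093, 0, 0], [0, 0, 0, 7.1], [0, 0, 0, 7.1], [0, 0, 0, 7.1], [0, 0, 0, 7.1], [0, 0, 0, 7.1], [0, 0, 0, 7.1], [0, 0, 0, 7.1], [0, 0, 0, 7.1], [0, 0, 0, 7.1], [0, 0, 0, 7.1]]]}}

```text
time_s: 9.07
ee_pos: [0.5055, 0.1269, 0.1003]
orientation: [-180.0, -0.0, 161.7]
force: [-0.1, -0.9, 0.1]
grip_width: 0.295
```

Request:
{"name": "send_rows", "arguments": {"series": [[[0, 0, 0, 7.1], [0, 0, 0, 7.1], [0, 0, 0, 7.1], [0, 0, 0, 7.1], [0, 0, 0, 7.1], [0, 0, 0, 7.1], [0, 0, 0, 7.1], [0, 0, 0, 7], [0, 0, 0, 0], [0, 0, 0, 0]]]}}

```text
time_s: 9.9
ee_pos: [0.5056, 0.1269, 0.1004]
orientation: [-180.0, -0.0, 105.5]
force: [0.9, -0.0, 0.6]
grip_width: 0.3
```

Request:
{"name": "send_rows", "arguments": {"series": [[[0, 0, 0.01, 0], [0, 0, 0.01, 0], [0, 0, 0.004, 0], [0, 0, 0.004, 0], [0, 0, 0.004, 0], [0, 0, 0.004, 0], [0, 0, 0.004, 0], [0, 0, 0.004, 0], [0, 0, 0.004, 0], [0, 0, 0.004, 0], [0, 0, 0.004, 0], [0, 0, 0, 0], [0, 0, 0, 0]]]}}

```text
time_s: 10.98
ee_pos: [0.5055, 0.1268, 0.0442]
orientation: [-180.0, -0.0, 105.4]
force: [0.2, 0.2, -0.1]
grip_width: 0.293
```

```bash
python3 - <<'E'
from h import *
e=ctrl.get_state()["ee_pos"]; p=proj("side",[e,e+[0,0,.03]]); print(p,ctrl.get_state()["force"])
s=ctrl.grab_frame("side"); a=cv2.resize(s[120:220,240:360],(720,600),interpolation=cv2.INTER_CUBIC)
for q in p: cv2.circle(a,tuple(int(v) for v in ((q-[240,120])*6)),4,(0,0,255),1)
cv2.imwrite("pics/s5.png",a)
E
```

```text
[[298.8798 178.4043]
 [298.5443 169.2873]] [ 0.1754  0.2122 -0.1357]
```

View pics/s5.png

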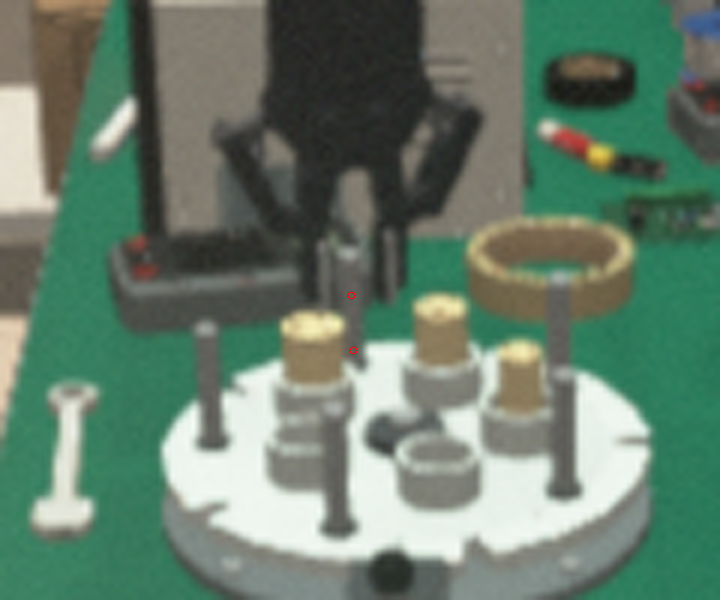

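The fingers now straddle the post: the tips are at crop row 300, and the post runs from row 245 to 362. Repeating the arc.

Request:
{"name": "send_rows", "arguments": {"series": [[[-0.0001, -0.0032, 0, -2], [-0.0001, -0.0032, 0, -2], [-0.0001, -0.0032, 0, -2], [-0.0001, -0.0032, 0, -2], [-0.0002, -0.0064, 0, -4], [-0.0002, -0.0064, 0, -4], [-0.0002, -0.0064, 0, -4], [-0.0002, -0.0064, 0, -4], [-0.0002, -0.0064, 0, -4], [-0.0002, -0.0064, 0, -4]]]}}

```text
time_s: 11.87
ee_pos: [0.4633, 0.1008, 0.0452]
orientation: [179.9, 0.1, 137.6]
force: [1.1, 1.0, -0.7]
grip_width: 0.296
```

```bash
cat >> h.py <<'E'
def st():
    s=ctrl.get_state(); d=s["ee_pos"][:2]-[.5313,.038]; print(s["ee_pos"],np.hypot(*d),np.degrees(np.arctan2(d[1],d[0]))%360,s["orientation"],s["force"],s["time_s"])
E
python3 -c "from h import *;st()"
```

```text
[0.4633 0.1008 0.0452] 0.09252159632010655 137.28856832260792 [179.8747   0.0536 137.5798] [ 1.0935  0.9607 -0.6777] 11.8667
```

Request:
{"name": "send_rows", "arguments": {"series": [[[-0.0002, -0.0064, 0, -4], [-0.0002, -0.0064, 0, -4], [-0.0002, -0.0064, 0, -4], [-0.0002, -0.0064, 0, -4], [-0.0002, -0.0064, 0, -4], [-0.0002, -0.0064, 0, -4], [-0.0002, -0.0064, 0, -4], [-0.0002, -0.0064, 0, -4], [-0.0002, -0.0064, 0, -4], [-0.0002, -0.0064, 0, -4], [-0.0002, -0.0064, 0, -4], [-0.0002, -0.0064, 0, -4], [-0.0002, -0.0064, 0, -4], [-0.0002, -0.0064, 0, -4], [-0.0002, -0.0064, 0, -4], [-0.0002, -0.0064, 0, -4], [-0.0002, -0.0064, 0, -4], [-0.0002, -0.0064, 0, -4], [-0.0001, -0.0048, 0, -3], [-0.0001, -0.0048, 0, -3]]]}}

```text
time_s: 13.53
ee_pos: [0.4554, -0.0144, 0.0452]
orientation: [180.0, 0.1, -144.5]
force: [-0.6, 1.7, 0.2]
grip_width: 0.294
```

```bash
python3 -c "from h import *;st()"
```

```text
[ 0.4554 -0.0144  0.0452] 0.09223382983832973 214.63896551168963 [ 179.9745    0.1031 -144.4807] [-0.5716  1.6975  0.2189] 13.5333
```

Request:
{"name": "send_rows", "arguments": {"series": [[[-0.0001, -0.0048, 0, -3], [-0.0001, -0.0048, 0, -3], [-0.0001, -0.0048, 0, -3], [-0.0001, -0.0048, 0, -3], [0, -0.0032, 0, -2], [0, -0.0032, 0, -2], [0, -0.0016, 0, -1], [0, -0.0016, 0, -1], [0, 0, 0, 0], [0, 0, 0, 0]]]}}

```text
time_s: 14.37
ee_pos: [0.4749, -0.0357, 0.0448]
orientation: [-180.0, -0.0, -126.7]
force: [0.2, -0.1, 0.6]
grip_width: 0.297
```

```bash
python3 - <<'E'
from h import *
st()
t=ctrl.grab_frame("top"); cv2.imwrite("pics/top6.png",t)
cv2.imwrite("pics/tz6.png",cv2.resize(t[155:252,220:352],None,fx=6,fy=6,interpolation=cv2.INTER_CUBIC))
E
```

```text
[ 0.4749 -0.0357  0.0448] 0.09278813059513145 232.5859141799446 [-179.9593   -0.0172 -126.6629] [ 0.1982 -0.0756  0.5544] 14.3667
```

View pics/tz6.png

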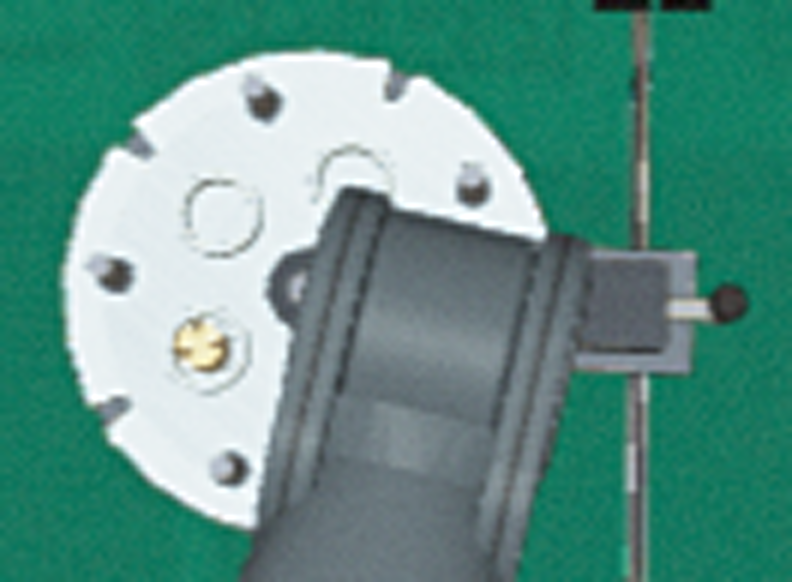

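The wheel has turned: slots at (397,85), (138,146) and (115,408), and the narrow insert at (202,347). From here I'll measure the slot phase numerically with a rim profile, checking it on the first frame.

```bash
cat >> h.py <<'E'
from scipy.signal import find_peaks
def slots(im,c=(.5313,.038)):
    g=cv2.cvtColor(im,cv2.COLOR_BGR2GRAY).astype(np.float32); A=np.arange(0,360,.25); acc=0
    for r in(.106,.109,.111):
        a=np.radians(A); X=np.c_[c[0]+r*np.cos(a),c[1]+r*np.sin(a),np.full(len(a),.038)]
        p=proj("top",X).astype(np.float32); acc=acc+cv2.remap(g,p[:,0].reshape(1,-1),p[:,1].reshape(1,-1),cv2.INTER_LINEAR)[0]/3
    d=np.clip(225-acc,0,None); d=np.clip(np.median(acc[acc>150])-acc-15,0,None); out=[]
    pk,_=find_peaks(np.r_[d,d[:80]],height=25,distance=40)
    for i in pk:
        j=np.arange(i-28,i+29)%len(A); w=d[j]; ang=A[i%len(A)]+np.average(np.arange(-28,29)*.25,weights=w)
        out.append((round(ang,2),round((ang+20)%72-20,2),int(w.max()),int((w>20).sum())))
    return out
E
python3 - <<'E'
from h import *
for n in("top0","top6"): print(n,slots(cv2.imread(f"pics/{n}.png")))
f=lambda P:(np.array(P,float)+.5)/6-.5+[220,155]
d=ray("top",f([(397,86),(140,148),(115,408)]),.038)[:,:2]-[.5313,.038]; print(np.degrees(np.arctan2(d[:,1],d[:,0]))%72)
d=ray("top",f([(202,346)]),.086)[:,:2]-[.5313,.038]; print(np.degrees(np.arctan2(d[:,1],d[:,0])))
E
```

```text
top0 [(np.float64(69.57), np.float64(-2.43), 92, 25), (np.float64(140.71), np.float64(-3.29), 67, 22), (np.float64(213.35), np.float64(-2.65), 99, 24), (np.float64(285.97), np.float64(-2.03), 94, 28), (np.float64(358.01), np.float64(-1.99), 94, 24)]
top6 [(np.float64(50.17), np.float64(50.17), 90, 24), (np.float64(121.47), np.float64(49.47), 90, 23), (np.float64(173.8), np.float64(29.8), 142, 53), (np.float64(189.68), np.float64(45.68), 117, 57), (np.float64(204.02), np.float64(-11.98), 113, 57), (np.float64(215.71), np.float64(-0.29), 115, 57), (np.float64(234.49), np.float64(18.49), 132, 57), (np.float64(256.12), np.float64(40.12), 112, 57), (np.float64(266.66), np.float64(50.66), 127, 57), (np.float64(278.67), np.float64(-9.33), 152, 50), (np.float64(338.64), np.float64(50.64), 92, 24)]
[50.1355 50.3474 49.6305]
[122.7431]
```

```bash
python3 - <<'E'
from h import *
im=cv2.imread("pics/top0.png")
f=lambda P:(np.array(P,float)+.5)/6-.5+[220,155]
c=np.array([.5313,.038])
A=ray("top",f([(693,251),(693,373)]),.010)[:,:2]; H=ray("top",f([(583,259),(671,259),(671,346),(581,346)]),.048)[:,:2]
print(A,np.hypot(*(A[0]-A[1])),H,np.hypot(*(H[1]-H[2])))
# knob: dark blob
g=cv2.cvtColor(im,cv2.COLOR_BGR2GRAY); m=(g<55).astype(np.uint8); m[:,:336]=0;m[:,350:]=0;m[:195]=0;m[220:]=0
ys,xs=np.nonzero(m); w=90-g[ys,xs].astype(float); k=(np.average(xs,weights=w),np.average(ys,weights=w)); K=ray("top",[k],.080)[0,:2]; print(k,len(xs),K)
for P in(A.mean(0),H.mean(0),K): d=P-c; print(np.hypot(*d),np.degrees(np.arctan2(d[1],d[0])))
e=A[1]-A[0]; print("arm end normal",np.degrees(np.arctan2(e[1],e[0])))
E
```

```text
[[ 0.5557 -0.146 ]
 [ 0.4963 -0.1463]] 0.059440776494886355 [[ 0.5476 -0.0918]
 [ 0.5481 -0.1335]
 [ 0.5067 -0.1338]
 [ 0.5063 -0.0912]] 0.04134357693125565
(np.float64(340.47153024911034), np.float64(205.87722419928826)) 14 [ 0.5226 -0.1574]
0.1842508793383563 -91.65750879408047
0.15064725065300866 -91.56806393662858
0.19559231322326917 -92.5353276176225
arm end normal -179.6661311383476
```

Request:
{"name": "send_rows", "arguments": {"series": [[[0, -0.0017, 0, -1], [0, -0.0017, 0, -1.1], [0, 0, 0, 0], [0, 0.002, 0, 0], [0, 0, 0, 0], [0, 0, -0.02, 0], [0, 0, -0.02, 0], [0, 0, -0.02, 0], [0, 0, -0.02, 0], [0, 0, -0.02, 0], [0, 0, 0, 0]]]}}

```text
time_s: 15.33
ee_pos: [0.4787, -0.037, 0.1494]
orientation: [-179.5, 0.2, -124.5]
force: [0.6, -0.8, 1.0]
grip_width: 0.297
```

```bash
python3 - <<'E'
from h import *
st()
for i in range(2): t=ctrl.grab_frame("top"); print(slots(t))
cv2.imwrite("pics/top7.png",t)
E
```

```text
[ 0.4787 -0.037   0.1494] 0.09161080035936199 234.99245596745595 [-179.5365    0.1719 -124.5391] [ 0.5613 -0.7977  1.049 ] 15.3333
[(np.float64(52.11), np.float64(-19.89), 91, 23), (np.float64(123.54), np.float64(51.54), 91, 24), (np.float64(167.28), np.float64(23.28), 151, 57), (np.float64(182.07), np.float64(38.07), 119, 57), (np.float64(199.37), np.float64(-16.63), 105, 57), (np.float64(210.54), np.float64(-5.46), 111, 57), (np.float64(230.77), np.float64(14.77), 141, 57), (np.float64(245.03), np.float64(29.03), 98, 57), (np.float64(259.18), np.float64(43.18), 106, 57), (np.float64(271.2), np.float64(-16.8), 126, 57), (np.float64(290.06), np.float64(2.06), 151, 43), (np.float64(340.75), np.float64(-19.25), 91, 25)]
[(np.float64(52.13), np.float64(-19.87), 90, 24), (np.float64(123.55), np.float64(51.55), 91, 24), (np.float64(167.47), np.float64(23.47), 151, 57), (np.float64(177.57), np.float64(33.57), 123, 57), (np.float64(196.13), np.float64(-19.87), 100, 57), (np.float64(208.93), np.float64(-7.07), 111, 57), (np.float64(219.48), np.float64(3.48), 109, 57), (np.float64(230.8), np.float64(14.8), 142, 57), (np.float64(245.0), np.float64(29.0), 98, 57), (np.float64(256.12), np.float64(40.12), 101, 57), (np.float64(271.21), np.float64(-16.79), 124, 57), (np.float64(290.13), np.float64(2.13), 148, 43), (np.float64(340.71), np.float64(-19.29), 90, 25)]
```

The slot phase is now about 52.15°, against the target of about 52.2°. Next is the bolt: shut the fingers and go behind the knob.

Request:
{"name": "send_rows", "arguments": {"series": [[[0, 0, 0, -6.9], [0, 0, 0, -6.9], [0, 0, 0, -6.9], [0, 0, 0, -6.9], [0, 0, 0, -7.1], [0.0168, -0.0045, 0, 0], [0.0168, -0.0045, 0, 0], [0.0168, -0.0045, 0, 0], [0.0168, -0.0045, 0, 0], [0.0168, -0.0045, 0, 0], [0.0168, -0.0045, 0, 0], [0.0168, -0.0045, 0, 0], [0.0168, -0.0045, 0, 0], [0.0168, -0.0045, 0, 0], [0.0168, -0.0045, 0, 0], [0, 0, 0.02, 0], [0, 0, 0.02, 0], [0, 0, 0.02, 0], [0, 0, 0.02, 0], [0, 0, 0, 0]]], "fingers": 1}}

```text
time_s: 17.1
ee_pos: [0.5166, -0.2018, 0.0574]
orientation: [179.4, 0.3, -89.8]
force: [-0.8, 0.8, -1.0]
grip_width: -0.002
```

```bash
python3 - <<'E'
from h import *
st()
t=ctrl.grab_frame("top"); print(slots(t)); cv2.imwrite("pics/top8.png",t)
s=ctrl.grab_frame("side"); e=ctrl.get_state()["ee_pos"]; p=proj("side",[e,e+[0,0,.03]])
a=cv2.resize(s[140:260,250:370],(600,600),interpolation=cv2.INTER_CUBIC)
for q in p: cv2.circle(a,tuple(int(v) for v in ((q-[250,140])*5)),4,(0,0,255),1)
cv2.imwrite("pics/s8.png",a)
E
```

```text
[ 0.5166 -0.2018  0.0574] 0.2402450709872657 266.49097081562985 [179.3737   0.3326 -89.85  ] [-0.8013  0.7515 -1.0158] 17.1
[(np.float64(52.11), np.float64(-19.89), 91, 24), (np.float64(123.54), np.float64(51.54), 90, 24), (np.float64(195.95), np.float64(51.95), 97, 23), (np.float64(268.69), np.float64(-19.31), 96, 26), (np.float64(340.75), np.float64(-19.25), 91, 25)]
```

View pics/s8.png

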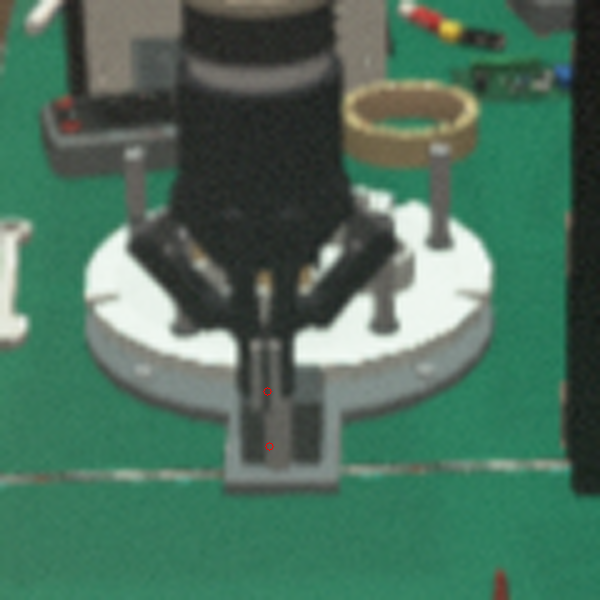

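The tips are shut at crop (267,398), z ≈ 0.083. The handle is at column 277, so the tool needs about 20 mm less height and 6 mm more x. All five slots are visible and give a mean phase of 52.2°.

Request:
{"name": "send_rows", "arguments": {"series": [[[0, -0.006, 0, 0], [0, 0, 0.01, 0], [0, 0, 0.01, 0], [-0.006, 0, 0, 0], [-0.006, 0, 0, 0], [-0.004, 0, 0, 0], [-0.003, 0, 0, 0], [-0.003, 0, 0, 0], [0, 0, 0, 0]]]}}

```text
time_s: 17.95
ee_pos: [0.5275, -0.1815, 0.0451]
orientation: [-180.0, -0.0, -89.8]
force: [-0.3, -0.3, 0.3]
grip_width: 0.002
```

Request:
{"name": "send_rows", "arguments": {"series": [[[-0.002, 0, 0, 0], [-0.002, 0, 0, 0], [-0.002, 0, 0, 0], [-0.002, 0, 0, 0], [0, 0, 0, 0]]]}}

```text
time_s: 18.37
ee_pos: [0.5275, -0.1745, 0.0448]
orientation: [-180.0, -0.1, -89.8]
force: [0.6, -1.7, 0.3]
grip_width: 0.0
```

Request:
{"name": "send_rows", "arguments": {"series": [[[-0.002, 0, 0, 0], [-0.002, 0, 0, 0], [-0.002, 0, 0, 0], [-0.001, 0, 0, 0], [0, 0, 0, 0]]]}}

```text
time_s: 18.78
ee_pos: [0.5276, -0.1669, 0.0448]
orientation: [-180.0, 0.0, -89.8]
force: [0.1, -1.4, 0.5]
grip_width: 0.003
```

Request:
{"name": "send_rows", "arguments": {"series": [[[-0.001, 0, 0, 0], [-0.001, 0, 0, 0], [-0.001, 0, 0, 0], [-0.001, 0, 0, 0], [0, 0, 0, 0]]]}}

```text
time_s: 19.2
ee_pos: [0.5273, -0.1629, 0.0447]
orientation: [-180.0, 0.0, -89.8]
force: [1.7, -1.8, 0.1]
grip_width: -0.0
```

Request:
{"name": "send_rows", "arguments": {"series": [[[-0.001, 0, 0, 0], [-0.001, 0, 0, 0], [-0.001, 0, 0, 0], [0, 0, 0, 0]]]}}

```text
time_s: 19.53
ee_pos: [0.5273, -0.1601, 0.0447]
orientation: [-180.0, -0.0, -89.8]
force: [2.2, -1.0, 0.9]
grip_width: 0.001
```

Request:
{"name": "send_rows", "arguments": {"series": [[[-0.001, 0, 0, 0], [-0.001, 0, 0, 0], [0, 0, 0, 0]]]}}

```text
time_s: 19.78
ee_pos: [0.5273, -0.1588, 0.0447]
orientation: [-180.0, -0.1, -89.8]
force: [1.3, -3.4, -0.1]
grip_width: 0.004
```

Request:
{"name": "send_rows", "arguments": {"series": [[[-0.001, 0, 0, 0], [-0.001, 0, 0, 0], [0, 0, 0, 0]]]}}

```text
time_s: 20.03
ee_pos: [0.5273, -0.1582, 0.0448]
orientation: [-180.0, -0.2, -89.9]
force: [1.1, -7.1, -0.0]
grip_width: 0.002
```

Request:
{"name": "send_rows", "arguments": {"series": [[[-0.001, 0, 0, 0], [0, 0, 0, 0], [0, 0, 0, 0]]]}}

```text
time_s: 20.28
ee_pos: [0.5273, -0.1579, 0.0449]
orientation: [-180.0, -0.3, -89.9]
force: [2.2, -8.2, -0.3]
grip_width: 0.001
```

Request:
{"name": "send_rows", "arguments": {"series": [[[-0.001, 0, 0, 0], [-0.001, 0, 0, 0], [0, 0, 0, 0], [0, 0, 0, 0]]]}}

```text
time_s: 20.62
ee_pos: [0.5274, -0.1576, 0.045]
orientation: [-180.0, -0.5, -90.0]
force: [1.8, -11.7, -0.5]
grip_width: -0.005
```

Request:
{"name": "send_rows", "arguments": {"series": [[[0.008, 0, 0, 0], [0.01, 0, 0, 0], [0.01, 0, 0, 0], [0.01, 0, 0, 0], [0.01, 0, 0, 0], [0.01, 0, -0.02, 0], [0.01, 0, -0.02, 0], [0.01, 0, -0.02, 0], [0.01, 0, -0.02, 0], [0, 0, 0, 0], [0, 0, 0, 0]]]}}

```text
time_s: 21.53
ee_pos: [0.5283, -0.2425, 0.126]
orientation: [-179.8, -0.1, -89.9]
force: [-0.0, 0.0, -0.4]
grip_width: -0.002
```

```bash
python3 - <<'E'
from h import *
st()
t=ctrl.grab_frame("top"); print(slots(t)); cv2.imwrite("pics/top9.png",t)
def knob(im):
    g=cv2.cvtColor(im,cv2.COLOR_BGR2GRAY); m=(g<55).astype(np.uint8); m[:,:325]=0;m[:,350:]=0;m[:195]=0;m[220:]=0
    n,l,s,c=cv2.connectedComponentsWithStats(m)
    for i in range(1,n):
        if s[i,4]>6: print(s[i],ray("top",[c[i]],.08)[0])
knob(cv2.imread("pics/top0.png")); knob(t)
cv2.imwrite("pics/tz9.png",cv2.resize(t[155:252,220:352],None,fx=6,fy=6,interpolation=cv2.INTER_CUBIC))
E
```

```text
[ 0.5283 -0.2425  0.126 ] 0.28051524063441546 269.3859733898613 [-179.8433   -0.058   -89.9105] [-0.026   0.0283 -0.3615] 21.5333
[(np.float64(52.07), np.float64(-19.93), 90, 23), (np.float64(123.52), np.float64(51.52), 90, 24), (np.float64(195.8), np.float64(51.8), 98, 24), (np.float64(269.0), np.float64(-19.0), 93, 26), (np.float64(340.7), np.float64(-19.3), 91, 25)]
[338 203   6   6  13] [ 0.5221 -0.1569  0.08  ]
[331 202   5   6  11] [ 0.5249 -0.1363  0.08  ]
```

View pics/tz9.png

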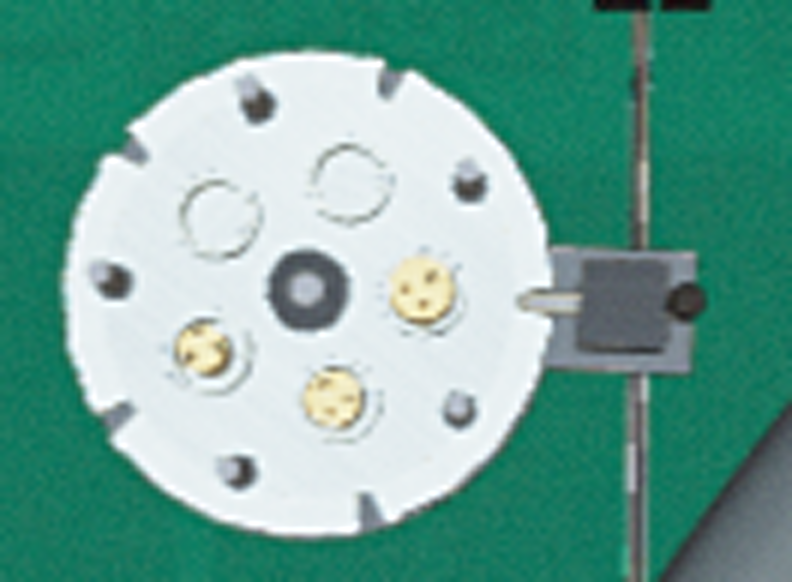

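The final picture shows the wide insert at (422,290), in line with the bolt, and the bolt nose in the rim slot at (545,300). The knob moved about 20.6 mm, all three inserts are in their cups, and the robot is clear.

```bash
python3 -c "
from station import ctrl
print(ctrl.get_state()['time_s']); ctrl.job_done()"
```

```text
21.5833
the job is handed in; nothing more can be done
```

The wheel is locked with the widest insert in line with the bolt, and I handed the job in at 21.6 s of the 51 s allowed. I turned the wheel anticlockwise about 126.6°, the shorter way, by pushing one post. Then I pushed the bolt home with the shut fingers.

**Last checks:**
- **Wheel angle:** the mean slot angle was about 52.2° before locking, against a target of about 52.2°. It read nearly the same afterwards.
- **Bolt:** the knob moved about 20.6 mm between the first and last pictures. Its full travel is 20 mm and the camera is good to about 2 mm. The push stopped firm, with force rising to about 12 N, and the last picture shows the nose in the slot.
- **Inserts and surroundings:** all three inserts are in their cups, and the gripper ended clear and touching nothing. I did not measure the bystanders' positions again, but I planned the moves to stay clear of them and saw no unexpected forces.

**What disagreed:**
- **First sweep missed:** it passed over the posts without moving the wheel, because the fingertips sat about 28 mm above the reported tool position. I saw this in the pictures and repeated the sweep lower.
- **Bolt direction:** estimates from the housing, the arm and the knob differed by about 1°. The bolt still went in at the angle I used.
- **Picture budget:** I viewed 12 pictures, two past the 10 allowed.

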